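# Slide a drill-jig plate out to the overhang gauge and hold it down

### The job

First set the overhang gauge: slide its black knob along the track until its yellow index is level with the red mark on the scale. Then, keeping the aluminium drill-jig plate down on its stand (do not lift or tip it), slide it, orange handle trailing, out over the end of the stand until its leading edge is level with the gauge's yellow pointer. It would tip over there if let go, so finish while still holding it pressed flat on the stand, and leave the things lying around alone.

Things in the scene. Friction and masses are not known exactly. Their poses are not given: they have to be found in the camera images.
- stand: Grey stand 86 wide, 250 long, 45 mm high, fixed on a plywood cover (z=0.196) over a blue crate. Origin: on its underside, mid-width, at the end the plate goes out over. +y outward, along plate and track; +x to the side away from the gauge; z up. Stand body spans y -250 to 0. Steel guide strips 5 mm high, 66 mm apart, lead the plate. The rail is on the -x side, centre x=-82 mm, top 30 mm up.
- gauge (a joint): Position of the gauge's slider along its track, m: 0 at the end nearer the stand, 0.115 at the outer end, growing outward (stand +y). About 3 N of friction; it stays where it is left.
- gauge_knob (a point): Centre of the slider's black knob: 18 mm across (stand x), 16 mm along the track (stand y), 36 mm high, standing on a steel carriage whose top lies 18 mm below this point. No other obstacle within 25 mm of the knob's sides.
- gauge_pointer (a point): Tip of the slider's yellow pointer, 4 mm wide, reaching from the carriage toward the plate's path, level with the plate, about 6 mm beside it. Knob, pointer and yellow index share one line across the track (same stand y). Frame axes as the stand's.
- red_mark (a point): Middle of the red mark, a fixed bar 4 mm wide on the white scale along the rail's near edge, its red tail going down the rail's side. The gauge is set when index and pointer have the same stand y as this point. Frame axes as the stand's; the mark lies 145 to 175 mm beyond the stand's end.
- plate: Loose aluminium drill-jig plate 60 x 240 x 8 mm lying on the stand between the guide strips (3 mm play each side), 0.25 to 0.45 kg, three pairs of steel bushings toward the outward end, orange handle on the other. Origin: centre of its underside; +y toward its leading edge, z up. Balance point 9 mm behind its centre; pressing down with 3 to 10 N at the handle keeps it flat when far out.
- plate_edge (a point): Middle of the plate's leading (outward) edge, half-way up its 8 mm thickness. At the start it stands 0 to 50 mm beyond the stand's end.
- plate_handle (a point): Upright orange handle on the rear of the plate, 210 mm behind the leading edge: 18 mm thick (stand x), 36 mm long (stand y). This point is 22 mm above the plate's top; the handle's top is 20 mm higher, its 3 mm foot flange 30 mm wide. Free on all sides.
- carton: Small brown carton 50 x 70 x 35 mm lying on the cover at the right; to be left alone. Origin under its centre.
- tape: Roll of black tape 55 mm across, 19 mm high, on the cover at the right; to be left alone. Origin under its centre.
- spanner: Open-ended spanner 29 x 162 x 8 mm lying on the cover near the robot; to be left alone. Origin under its centre.

How it is judged (in metres and radians):
On the way, in this order (a step that is already met when the one before it is completed fails the run):
1. the gauge's slider stands level with the red mark (y of gauge_pointer in the frame of red_mark between -0.004 and 0.004 m and velocity of joint gauge between -0.005 and 0.005 m/s), for 0.3 s.
2. the plate lies flat on the stand with its leading edge level with the pointer (y of plate_edge in the frame of gauge_pointer between -0.005 and 0.005 m and angle between plate's own z axis and vertical below 0.035 rad and z of plate in the frame of stand between 0.042 and 0.0485 m), for 0.2 s.
At the end, for the whole second after the job is handed in: Gauge within 4 mm of the red mark; the plate's leading edge within 5 mm of the pointer; the plate at rest, flat on the stand (within 2 degrees and 3 mm, resting on it with over 0.5 N) and still held by the fingers (over 1 N) (all of step 2 and y of gauge_pointer in the frame of red_mark between -0.004 and 0.004 m and contact force between the fingers and plate above 1 N and contact force between plate and stand above 0.5 N and linear speed of plate below 0.01 m/s); the arm keeps its last pose, push and grip.
It fails at once if the plate is tipped by more than 10 degrees (angle between plate's own z axis and vertical above 0.175 rad).
It fails at once if the plate is lifted more than 15 mm off the stand (z of plate in the frame of stand above 0.06 m).
It fails at once if the carton, tape or spanner is moved by more than 20 mm (distance of any of carton, tape, spanner from where it was at the start of the episode above 0.02 m).
It also fails if it takes over 51 s, if anything falls off the work surface, if the arm or the gripper's body presses on something with over 40 N, if the wrist force passes 120 N, or if a joint passes its speed limit or range.

### The arm

A 6-joint arm with a two-finger parallel gripper is mounted at the origin on the work surface; the furniture and walls round the work are solid. World frame = base frame: x ahead of the robot, y to its left, z up, the work surface at z = 0. Lengths are in m, angles in degrees, forces in N, time in s.
With the tool pointing down it reaches from about 0.325 to 0.85 m from the base axis. Payload 15.5 kg.
Tool frame: the origin (TCP) lies midway between the tips of the shut fingers; the grasp point (between the pads) lies 19 mm behind it; z points along the fingers, y is the line along which they close (so a half turn about z gives the same grasp; the last joint's range is limited). The gripper opens to 91 mm and grips with 3 to 60 N. Pads are 32 mm wide; open, the fingers measure 118 mm over their backs; the gripper's body (76 mm by 178 mm) begins 60 mm behind the grasp point.
Start: joints at [68.841, 28.281, 77.091, -0, 74.628, -5.472], TCP at [0.169, 0.602, 0.214] pointing down, gripper open.
Joint ranges: [-166.48, 166.48], [-47.26, 123.95], [12.59, 153.08], [-70.14, 250.14], [6.76, 159.57], [-176.63, 176.63]. Speed limits (degrees/s): [108.29, 108.29, 147.25, 172.46, 172.46, 172.46].

### API

Orientations are given as a 3x3 rotation matrix whose columns are the frame's x, y, z axes.
In Python, from bench import ctrl gives the robot as it stands. The module is installed in compiled form; this text tells all that it offers. Calls block until the motion is done:
- ctrl.goto(position, orientation): joint-space move of the TCP to a pose.
- ctrl.move_l(position, vel=0.15, ori=None, contact_N=None): straight line of the TCP; ori=None keeps the orientation; vel is the mean speed in m/s. With contact_N (N) it stops when the force on the tool has changed by that much, and returns True; else False.
- ctrl.movej(angles): joint-space move.
- ctrl.command_gripper(opening): opening from 0.0 (shut) to 1.0 (fully open); the grip force is fixed at half the most; returns when the fingers have stopped.
- ctrl.sleep(seconds).
- ctrl.ik(position, orientation): joint angles nearest the present ones, or None.
- ctrl.read_camera(name): name is "scene" or "top" or "wrist"; returns the picture (384x512x3 uint8, blue, green, red); there is no depth.
- ctrl.camera_params(name): a dict with "fx", "fy", "cx", "cy" (pixels), "D" ([k1, k2, p1, p2, k3] as OpenCV has them; the pictures are not rectified), "pose" (4x4, takes a point from camera to world coordinates); the wrist camera has in their place "T_tool_cam" (4x4, takes a point from camera to tool coordinates, whose origin is the TCP and whose axes are the flange's). Camera axes: x right, y up, looking along -z (the intrinsics and any distortion apply to the point x, -y, -z); pixel columns grow to the right and rows downward; lengths in m; the calibration is good to about 2 mm. A picture is of the moment at which its call begins: read the wrist's pose just before it. camera_params takes no time and is no camera call.
A pose or a line that the arm cannot do raises ctrl.MotionError and nothing moves.
- ctrl.sign_off(): hands the job in; it is judged then, once.
Readings, each from a call of its own:
- ctrl.current_t(): time.
- ctrl.current_q(): joint angles.
- ctrl.current_dq(): joint speeds.
- ctrl.current_effort(): joint torques, N m.
- ctrl.current_tool_pos(): TCP position.
- ctrl.current_eef_rot(): TCP orientation.
- ctrl.current_contact_force(): force on the tool from outside, world axes, zero at the start.
- ctrl.current_wrist_torque(): the same for the moment, N m.
- ctrl.current_grip_width(): opening from 0.0 (shut) to 1.0 (fully open).
- ctrl.current_grasp_force(): force on a finger pad.
Only numpy, scipy, OpenCV 4.12 (cv2) and the standard library are available. Lean on these libraries where they do the work, as an engineer would, in place of code of your own. Each camera call takes 0.05 s, during which the arm holds its last target. There are 200 camera calls.

## Working session

There is one attempt and no reset: what is moved stays moved. The work goes in short steps, each a Python script; the robot and the scene stay as the last script left them, time stands still between calls to the robot, and variables do not carry over. Pictures are saved under pics/ and viewed, at most 10 in all, crops included, and the job is handed in when it is done.

```bash
mkdir -p pics; python3 - <<'E'
from bench import ctrl
import cv2,numpy as np
for n in ("scene","top","wrist"):
    p=ctrl.camera_params(n); print(n,{k:np.round(v,4).tolist() for k,v in p.items()})
    cv2.imwrite(f"pics/{n}0.png",ctrl.read_camera(n))
print(ctrl.current_eef_rot(),ctrl.current_t())
E
```

```text
scene {'fx': 470.9628, 'fy': 470.9628, 'cx': 251.5344, 'cy': 181.4114, 'D': [-0.0901, 0.0, 0.0, 0.0, 0.0], 'pose': [[0.6944, 0.5283, -0.4886, -0.0758], [-0.7196, 0.5058, -0.4758, -0.6109], [-0.0043, 0.682, 0.7314, 1.067], [0.0, 0.0, 0.0, 1.0]]}
top {'fx': 386.7998, 'fy': 386.7998, 'cx': 258.7937, 'cy': 190.923, 'D': [-0.0589, 0.0, 0.0, 0.0, 0.0], 'pose': [[0.0383, 0.9738, -0.2242, 0.2457], [-0.9993, 0.0379, -0.0057, -0.0763], [0.003, 0.2243, 0.9745, 1.2788], [0.0, 0.0, 0.0, 1.0]]}
wrist {'fx': 312.3244, 'fy': 312.3244, 'cx': 253.9305, 'cy': 190.3897, 'D': [-0.0261, 0.0, 0.0, 0.0, 0.0], 'T_tool_cam': [[-0.0002, 0.9645, 0.2642, 0.0755], [1.0, -0.0001, 0.0011, 0.0001], [0.001, 0.2642, -0.9645, -0.1709], [0.0, 0.0, 0.0, 1.0]]}
[[-9.62751592e-01  2.70387221e-01 -3.50003320e-04]
 [ 2.70387428e-01  9.62751200e-01 -8.74576129e-04]
 [ 1.00491908e-04 -9.36636059e-04 -9.99999556e-01]] 0.15
```

View pics/scene0.png

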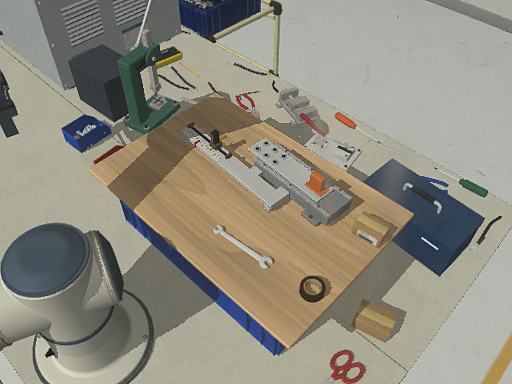

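View pics/top0.png

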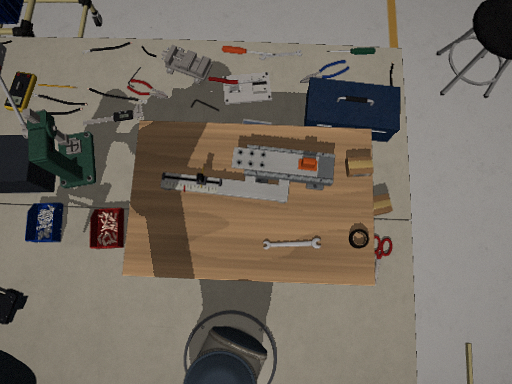

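View pics/wrist0.png

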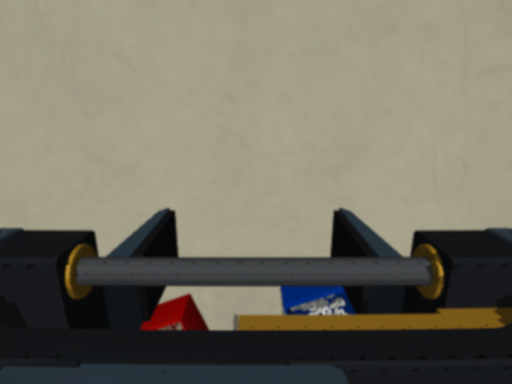

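The scene and top views show the plate with its orange handle (top about 308,163), the black knob (top about 203,178) and the red mark (top about 184,188). Stand +y is roughly world +y. The start pose of the wrist camera only sees the floor, so I'll get a coarse fix and then take a wrist view from above.

```bash
cat > h.py <<'E'
from bench import ctrl
import cv2,numpy as np
def cam(n):
    """(K,D,pose) of the camera now"""
    p=ctrl.camera_params(n); K=np.array([[p["fx"],0,p["cx"]],[0,p["fy"],p["cy"]],[0,0,1.]])
    if "pose" in p: T=np.array(p["pose"])
    else:
        T=np.eye(4); T[:3,:3]=ctrl.current_eef_rot(); T[:3,3]=ctrl.current_tool_pos(); T=T@np.array(p["T_tool_cam"])
    return K,np.array(p["D"]),T
def cast(c,uv,z):
    """pixels -> world points on plane z"""
    K,D,T=c; uv=np.array(uv,float).reshape(-1,1,2)
    n=cv2.undistortPoints(uv,K,D).reshape(-1,2)
    d=np.c_[n[:,0],-n[:,1],-np.ones(len(n))]@T[:3,:3].T
    return T[:3,3]+d*((z-T[2,3])/d[:,2])[:,None]
def proj(c,P):
    K,D,T=c; q=(np.array(P,float).reshape(-1,3)-T[:3,3])@T[:3,:3]
    q=q*[1,-1,-1]
    return cv2.projectPoints(q,np.zeros(3),np.zeros(3),K,D)[0].reshape(-1,2)
def blobs(m,amin=5):
    n,_,s,c=cv2.connectedComponentsWithStats(m.astype(np.uint8)); return [(s[i,:].tolist(),c[i].round(1).tolist()) for i in range(1,n) if s[i,4]>=amin]
E
python3 - <<'E'
from h import *
im=cv2.imread("pics/top0.png"); c=cam("top")
hsv=cv2.cvtColor(im,cv2.COLOR_BGR2HSV)
H,S,V=cv2.split(hsv); roi=np.zeros(H.shape,bool); roi[130:270,130:370]=1
print("orange",b:=blobs(roi&(H<12)&(S>170)&(V>100),3))
for s,q in b: print(q,cast(c,q,0.27 if s[4]>30 else 0.226).round(3))
print("knob", cast(c,[203,178],0.25).round(3), "rail ends",cast(c,[[163,181],[288,196]],0.226).round(3))
cv2.imwrite("pics/topc.png",cv2.resize(im[125:225,145:350],None,fx=3.9,fy=3.9,interpolation=cv2.INTER_CUBIC))
E
```

```text
orange [([299, 158, 18, 13, 187], [308.0, 163.8]), ([184, 186, 1, 3, 3], [184.0, 187.0])]
[308.0, 163.8] [[ 0.559 -0.201  0.27 ]]
[184.0, 187.0] [[0.491 0.14  0.226]]
knob [[0.513 0.085 0.25 ]] rail ends [[ 0.506  0.201  0.226]
 [ 0.477 -0.152  0.226]]
```

View pics/topc.png

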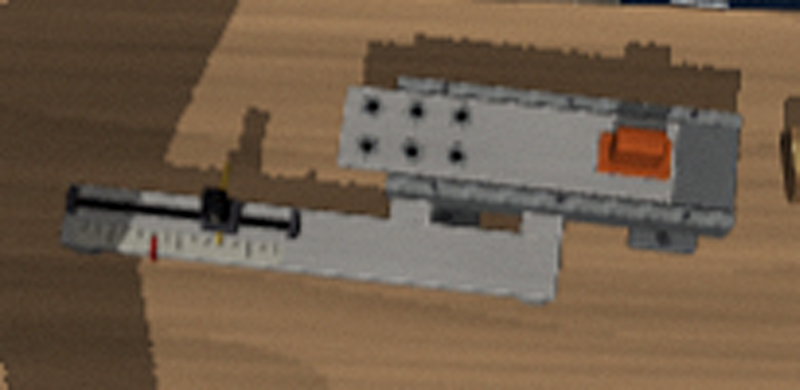

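The top crop shows the pointer, knob and index line (crop x≈220), the red mark at crop x≈153, and the plate's leading edge at crop x≈343. The knob has to move outward by roughly 55 mm. Next I'll take a wrist view covering the gauge and plate.

```bash
cat >> h.py <<'E'
def R(yaw):
    """tool down, tool y along stand y, tool x toward the robot; yaw = stand yaw (rad)"""
    s,c=np.sin(yaw),np.cos(yaw); return np.array([[-c,-s,0],[-s,c,0],[0,0,-1.]])
E
python3 - <<'E'
from h import *
ctrl.goto([0.56,0.0,0.43],R(-0.08))
c=cam("wrist"); np.save("w1T.npy",c[2]); im=ctrl.read_camera("wrist"); cv2.imwrite("pics/w1.png",im)
cv2.imwrite("pics/w1b.png",cv2.resize(im,(800,600),interpolation=cv2.INTER_CUBIC))
print(ctrl.current_t())
E
```

```text
2.85
```

View pics/w1b.png

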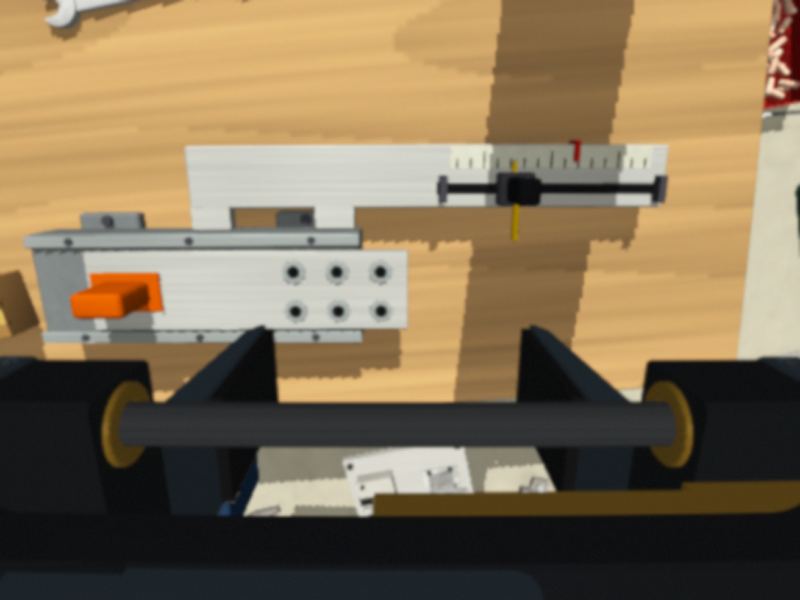

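The view (800-wide) shows the yellow index and pointer at x≈515 (rows 160–240), the red mark at x≈577 (row 152), the plate's leading edge at x≈407 and the orange handle top at around (97,303). Next I'll measure these.

```bash
python3 - <<'E'
from h import *
im=cv2.imread("pics/w1.png"); c=cam("wrist")
H,S,V=cv2.split(cv2.cvtColor(im,cv2.COLOR_BGR2HSV)); roi=np.zeros(H.shape,bool); roi[80:225,0:440]=1
red=roi&((H<6)|(H>172))&(S>150)&(V>80); red[:,:300]=0
yel=roi&(H>18)&(H<32)&(S>190); yel[:,:310]=0; yel[:,350:]=0
org=roi&(H<14)&(S>180); org[:,120:]=0
print(blobs(red),blobs(yel,3),blobs(org))
for r in range(88,106): x=np.where(red[r])[0]; print(r,x.min() if len(x) else '',x.max() if len(x) else '',end='; ')
# rail long edge (lower, next to groove) and plate edges by gradient
g=cv2.cvtColor(im,cv2.COLOR_BGR2GRAY).astype(float)
def fit_rows(cols,r0,r1,sgn):
    p=[(x,r0+np.argmax(sgn*np.gradient(cv2.GaussianBlur(g,(0,0),1)[:,x])[r0:r1])) for x in cols]; return np.array(p)
def line(p,z):
    w=cast(c,p,z); a=np.polyfit(w[:,1],w[:,0],1); print("  dx/dy",a[0].round(4),"x@0",a[1].round(4),"res",np.std(w[:,0]-np.polyval(a,w[:,1])).round(4)); return a
line(fit_rows(range(125,285,5),88,100,1),0.226)   # rail near-robot edge
line(fit_rows(range(65,250,5),155,165,1),0.249)  # plate edge, gauge side
line(fit_rows(range(100,255,5),204,215,-1),0.249)# plate far edge
gx=np.gradient(cv2.GaussianBlur(g,(0,0),1),axis=1)
pe=np.array([(250+np.argmin(gx[r,250:272]),r) for r in range(167,203,3)]); print(pe[:,0])
print("edge",cast(c,pe,0.249).mean(0))
print("edge2",cast(c,pe,0.249)[[0,-1]].round(4))
y=np.argwhere(yel)[:,::-1]
print("ptr",cast(c,y[y[:,1]>134].mean(0),0.245), "idx",cast(c,y[y[:,1]<112].mean(0),0.228) if (y[:,1]<112).any() else 0)
rr=np.argwhere(red)[:,::-1]; print("red",cast(c,rr[rr[:,1]>=96].mean(0),0.227))
cv2.imwrite("pics/w1c.png",np.hstack([cv2.resize(im[80:160,275:395],(780,520),interpolation=cv2.INTER_NEAREST)]))
E
```

```text
[([367, 90, 5, 13, 39], [369.0, 95.3])] [([328, 104, 2, 6, 9], [328.7, 106.3]), ([327, 130, 6, 24, 87], [329.4, 141.3])] [([45, 175, 59, 28, 1307], [75.3, 188.8])]
88  ; 89  ; 90 368 370; 91 367 371; 92 368 371; 93 368 370; 94 368 370; 95 368 370; 96 368 370; 97 368 370; 98 368 370; 99 368 370; 100 368 369; 101 368 369; 102 368 369; 103  ; 104  ; 105  ;   dx/dy 0.077 x@0 0.4693 res 0.0003
  dx/dy 0.0664 x@0 0.5428 res 0.0014
  dx/dy 0.072 x@0 0.6039 res 0.0012
[260 260 260 260 260 260 260 260 260 260 260 260]
edge [0.57301116 0.00660926 0.249     ]
edge2 [[0.5535 0.0081 0.249 ]
 [0.5929 0.0051 0.249 ]]
ptr [[0.53350464 0.08852493 0.245     ]] idx [[0.49276923 0.09253542 0.228     ]]
red [[0.48769194 0.1393104  0.227     ]]
```

View pics/w1c.png

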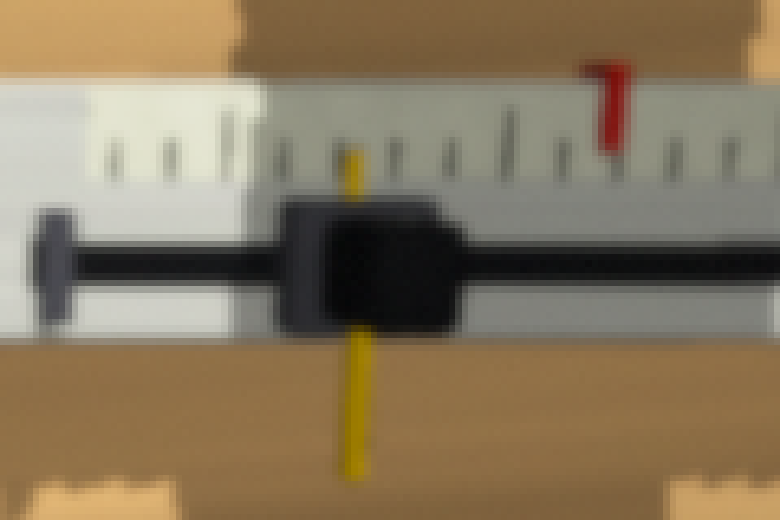

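The measurements agree with each other: stand yaw ≈ -0.076 rad, plate width 61 mm, and index and pointer about 47 mm short of the red mark. Now I'll grip the knob along y and slide it.

```bash
cat >> h.py <<'E'
YAW=-0.076
SY=np.array([-np.sin(YAW),np.cos(YAW),0]); SX=np.array([np.cos(YAW),np.sin(YAW),0]); Z=np.array([0,0,1.])
W=lambda x,y,z: SX*x+SY*y+Z*z      # stand-aligned -> world (origin at base)
def S(p): p=np.asarray(p); return np.array([p@SX,p@SY,p[2]])
E
python3 - <<'E'
from h import *
c=cam("wrist"); gr=S(cast(c,[370,80+262/6.5],0.228)[0]); print("groove",gr)
kx=gr[0]; Rk=R(YAW)
ctrl.command_gripper(0.42)
ctrl.goto(W(kx,.1292,.30),Rk)
hit=ctrl.move_l(W(kx,.1292,.25),0.05,contact_N=5); p=S(ctrl.current_tool_pos()); print("hit",hit,p,ctrl.current_contact_force())
if hit: ctrl.move_l(W(kx,.1292,p[2]+.004),0.05)
z=S(ctrl.current_tool_pos())[2]
ctrl.command_gripper(0.0); print("grip",ctrl.current_grip_width()*91,ctrl.current_grasp_force(),ctrl.current_contact_force())
ctrl.move_l(W(kx,.1759,z),0.04); ctrl.sleep(.3); print(S(ctrl.current_tool_pos()),ctrl.current_contact_force(),ctrl.current_grip_width()*91)
ctrl.command_gripper(0.42)
ctrl.move_l(W(kx,.1759,.31),0.1)
ctrl.goto(W(kx+.06,.14,.38),Rk)
c=cam("wrist"); np.save("w2T.npy",c[2]); im=ctrl.read_camera("wrist"); cv2.imwrite("pics/w2.png",im)
cv2.imwrite("pics/w2c.png",cv2.resize(im[60:240,100:340],(800,600),interpolation=cv2.INTER_CUBIC))
print(ctrl.current_t())
E
```

```text
groove [0.50012701 0.17912674 0.228     ]
hit False [0.50031716 0.12922181 0.25030772] [0.15916365 0.00817398 1.03456038]
grip 15.56252346425929 30.000295042991638 [-0.19541659  0.68431312  1.52586752]
[0.50008811 0.17594364 0.25018639] [ 2.32598401  3.16748552 -8.22951601] 15.75316016576103
9.5417
```

View pics/w2c.png

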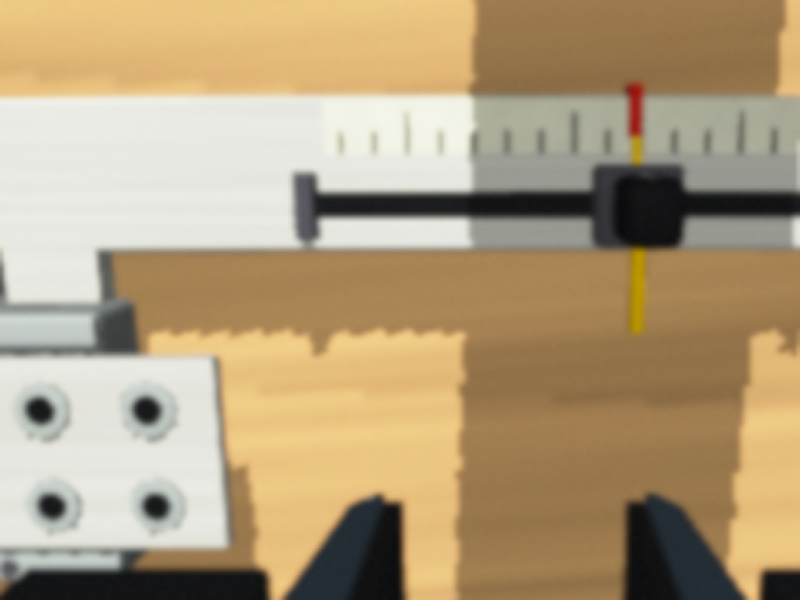

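The index and the red mark now line up in the picture (x≈637 vs 635, about 0.6 mm apart). Next I'll measure the plate edge against the pointer in this view, and the handle position in w1.

```bash
python3 - <<'E'
from h import *
im=cv2.imread("pics/w2.png"); c=cam("wrist"); K,D,_=c
H,Sa,V=cv2.split(cv2.cvtColor(im,cv2.COLOR_BGR2HSV))
yel=(H>18)&(H<32)&(Sa>190); yel[:134]=0; yel[162:]=0; yel[:,:280]=0; yel[:,302:]=0
y=np.argwhere(yel)[:,::-1]; ptr=S(cast(c,y.mean(0),.245)[0]); print("ptr",len(y),ptr)
red=((H<6)|(H>172))&(Sa>150); red[:86]=0; red[102:]=0; red[:,:270]=0; red[:,310:]=0
r=np.argwhere(red)[:,::-1]; print("red",len(r),S(cast(c,r[r[:,1]>90].mean(0),.227)[0]))
g=cv2.GaussianBlur(cv2.cvtColor(im,cv2.COLOR_BGR2GRAY).astype(float),(0,0),1); gx=np.gradient(g,axis=1)
pe=np.array([(155+np.argmin(gx[k,155:180]),k) for k in range(172,220,4)])
e=np.array([S(p) for p in cast(c,pe,.249)]); print("edge",e[:,1].round(4),e.mean(0),"gap",ptr[1]-e[:,1].mean())
# handle from w1: top face = brighter orange part
im=cv2.imread("pics/w1.png"); c1=(K,D,np.load("w1T.npy"))
H,Sa,V=cv2.split(cv2.cvtColor(im,cv2.COLOR_BGR2HSV)); o=(H<14)&(Sa>180); o[:,120:]=0; o[215:]=0;o[:165]=0
for k in range(174,204,3): x=np.where(o[k])[0]; print(k,x.min() if len(x) else 0,x.max() if len(x) else 0,V[k,44:106:4].tolist())
for hy in [e[:,1].mean()-.21]:
  for y_ in(-.018,.018): print("pred top corners",[proj(c1,W(.5717+x_,hy+y_,.291)).round(1).tolist() for x_ in(-.009,.009)])
  print("flange", [proj(c1,W(.5717+x_,hy,.252)).round(1).tolist() for x_ in(-.015,.015)])
  Rh=np.c_[SY,SX,-Z]; print(ctrl.ik(W(.5717,hy,.257),Rh),ctrl.ik(W(.5717,hy+.13,.257),Rh))
  Rh=np.c_[-SY,-SX,-Z]; print(ctrl.ik(W(.5717,hy,.257),Rh))
E
```

```text
ptr 107 [0.52248373 0.17581158 0.245     ]
red 45 [0.47398534 0.17579051 0.227     ]
edge [0.0505 0.0512 0.0509 0.0506 0.0513 0.051  0.0507 0.0514 0.051  0.0517
 0.0514 0.0511] [0.56988613 0.05106469 0.249     ] gap 0.12474689835111999
174 0 0 [138, 136, 137, 197, 217, 215, 211, 212, 212, 213, 211, 212, 212, 215, 205, 213]
177 58 100 [137, 137, 139, 198, 229, 229, 229, 229, 229, 229, 229, 229, 229, 229, 210, 208]
180 59 100 [134, 137, 137, 180, 228, 222, 208, 208, 207, 209, 209, 209, 213, 228, 217, 207]
183 59 101 [133, 134, 136, 170, 203, 194, 193, 195, 195, 197, 190, 163, 133, 226, 225, 201]
186 53 101 [133, 140, 176, 197, 199, 201, 201, 202, 199, 180, 145, 111, 101, 218, 226, 200]
189 46 102 [147, 235, 237, 237, 238, 238, 238, 238, 201, 129, 102, 97, 92, 208, 228, 194]
192 45 102 [158, 232, 233, 234, 235, 235, 236, 235, 196, 102, 93, 91, 85, 205, 228, 186]
195 46 102 [144, 227, 228, 229, 230, 230, 232, 232, 201, 97, 88, 86, 115, 219, 228, 184]
198 47 102 [136, 219, 222, 224, 226, 227, 228, 228, 206, 97, 88, 122, 143, 190, 214, 181]
201 47 79 [139, 198, 205, 205, 209, 211, 211, 213, 193, 99, 124, 129, 129, 142, 205, 193]
pred top corners [[[41.8, 186.5]], [[44.9, 203.1]]]
pred top corners [[[75.8, 186.4]], [[78.5, 203.0]]]
flange [[[78.2, 172.9]], [[82.0, 197.9]]]
[-2.56552468e+01  2.35306781e+01  7.82848129e+01 -2.54444375e-14
  7.81845090e+01 -2.13007675e+01] [-1.32282119e+01  2.17574939e+01  8.12216324e+01 -2.54444375e-14
  7.70208737e+01 -8.87373268e+00]
[-2.56552468e+01  2.35306781e+01  7.82848129e+01 -2.54444375e-14
  7.81845090e+01  1.58699232e+02]
```

The handle sits where predicted, and the edge has to travel 124.7 mm. Now I'll grip it across x, press lightly and slide.

```bash
python3 - <<'E'
from h import *
f=lambda:(SX@ctrl.current_contact_force(),SY@ctrl.current_contact_force(),ctrl.current_contact_force()[2])
P=lambda *a:print(*[np.round(x,4) for x in a])
Rh=np.c_[SY,SX,-Z]; hx,hy=.5717,-.159
ctrl.command_gripper(0.6)
ctrl.goto(W(hx,hy,.335),Rh)
hit=ctrl.move_l(W(hx,hy,.257),0.06,contact_N=6); P(hit,S(ctrl.current_tool_pos()),f())
if not hit:
    ctrl.command_gripper(0.0); P(ctrl.current_grip_width()*91,ctrl.current_grasp_force(),f())
    hit=ctrl.move_l(W(hx,hy,.251),0.01,contact_N=7); p=S(ctrl.current_tool_pos()); P(hit,p,f())
    ctrl.sleep(.2); P(f())
    cv2.imwrite("pics/s1.png",ctrl.read_camera("scene"))
    z=p[2]
    ctrl.move_l(W(hx,hy+.03,z),0.03); P(S(ctrl.current_tool_pos()),f(),ctrl.current_grip_width()*91)
P(ctrl.current_t())
E
```

```text
Traceback (most recent call last):
numpy._core._exceptions._UFuncOutputCastingError: Cannot cast ufunc 'multiply' output from dtype('float64') to dtype('bool') with casting rule 'same_kind'
```

```bash
python3 - <<'E'
from h import *
def f(): a=np.array(ctrl.current_contact_force()); return (SX@a,SY@a,a[2])
P=lambda *a:print(*[np.round(np.array(x,float),4) for x in a])
hx,hy=.5717,-.159
P(S(ctrl.current_tool_pos()),f())
ctrl.command_gripper(0.0); P(ctrl.current_grip_width()*91,ctrl.current_grasp_force(),f())
hit=ctrl.move_l(W(hx,hy,.251),0.01,contact_N=7); p=S(ctrl.current_tool_pos()); P(hit,p,f())
ctrl.sleep(.2); P(f())
ctrl.move_l(W(hx,hy+.03,p[2]),0.03); P(S(ctrl.current_tool_pos()),f(),ctrl.current_grip_width()*91)
P(ctrl.current_t())
E
```

```text
[ 0.5719 -0.1591  0.2574] [-0.4408 -0.247  -0.1518]
17.7654 29.987 [ 0.173  -0.6861 -0.2732]
1.0 [ 0.5718 -0.1591  0.257 ] [-0.7615 -0.1824  6.0264]
[-0.5219 -0.2003  5.425 ]
[ 0.5717 -0.1287  0.257 ] [0.1964 1.5878 5.2339] 17.9305
14.8333
```

```bash
python3 - <<'E'
from h import *
def f(): a=np.array(ctrl.current_contact_force()); return (SX@a,SY@a,a[2])
P=lambda *a:print(*[np.round(np.array(x,float),4) for x in a])
hx,hy=.5717,-.159; z=.2568
for d in (.06,.09,.11,.1247):
    ctrl.move_l(W(hx,hy+d,z),0.03); fz=f(); P(S(ctrl.current_tool_pos()),fz)
    if fz[2]<5: z-=.0003
    if fz[2]>10: z+=.0003
ctrl.sleep(.3); P(S(ctrl.current_tool_pos()),f(),ctrl.current_grasp_force(),ctrl.current_grip_width()*91,ctrl.current_t(),z)
for n in("scene","top"): cv2.imwrite(f"pics/{n}2.png",ctrl.read_camera(n))
a=cv2.imread("pics/scene2.png")[105:225,170:330]; cv2.imwrite("pics/s2c.png",cv2.resize(a,(800,600),interpolation=cv2.INTER_CUBIC))
a=cv2.imread("pics/top2.png")[130:220,150:290]; cv2.imwrite("pics/t2c.png",cv2.resize(a,(800,514),interpolation=cv2.INTER_CUBIC))
E
```

```text
[ 0.5718 -0.0987  0.257 ] [ 1.1638 -2.2022  6.353 ]
[ 0.5718 -0.0687  0.257 ] [ 0.0591 -1.7796  6.8975]
[ 0.5718 -0.0485  0.257 ] [ 0.1523 -0.7138  6.9555]
[ 0.5717 -0.0338  0.257 ] [-0.1858  0.1953  6.3289]
[ 0.5717 -0.0338  0.257 ] [-0.3451  0.5417  7.0941] 29.9886 17.9666 18.8917 0.2568
```

View pics/t2c.png

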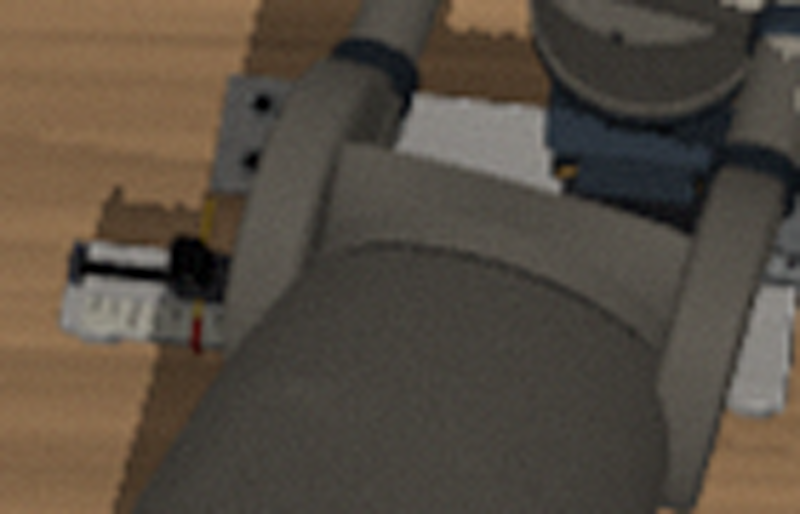

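View pics/s2c.png

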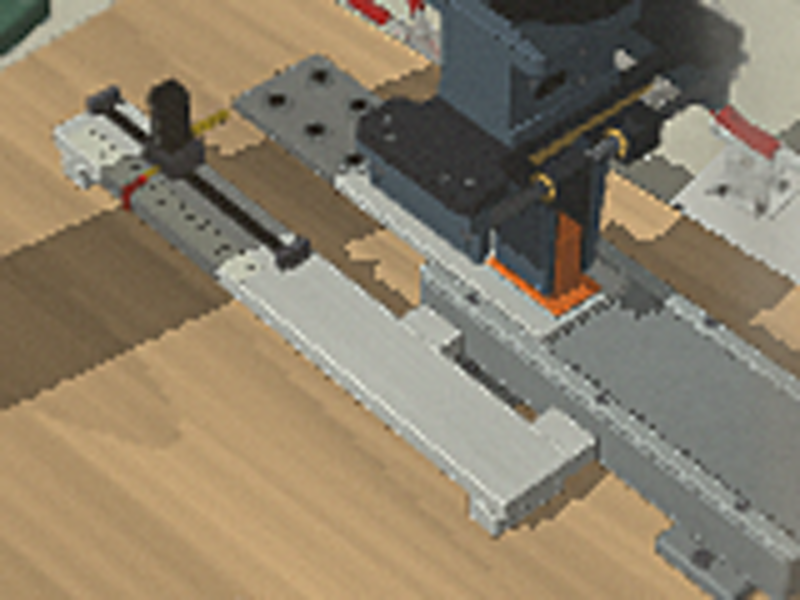

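The plate edge and pointer look level in both views: in the top crop the edge runs (231,77)–(212,190) and the pointer is at (208,213), and in the scene crop the tip is at (228,117) and the corner at (235,97). A quick numeric check before handing in.

```bash
python3 - <<'E'
from h import *
t=cam("top"); k=800/140
q=lambda a:np.array(a)/k+[150,130]
print("top ptr",S(cast(t,q([208,213]),.245)[0]),"edge",[S(cast(t,q(a),.249)[0]).round(4) for a in([231,77],[212,190])])
s=cam("scene"); q=lambda a:np.array(a)/5+[170,105]
print("scene ptr",S(cast(s,q([228,117]),.245)[0]),"edge",[S(cast(s,q(a),.249)[0]).round(4) for a in([235,97],[321,56])])
E
```

```text
top ptr [0.5315721 0.1747623 0.245    ] edge [array([0.6008, 0.1736, 0.249 ]), array([0.5422, 0.1738, 0.249 ])]
scene ptr [0.53502341 0.16893308 0.245     ] edge [array([0.5454, 0.1755, 0.249 ]), array([0.602, 0.171, 0.249])]
```

```bash
python3 -c "
from bench import ctrl
print(ctrl.current_contact_force(),ctrl.current_t()); print(ctrl.sign_off())"
```

```text
[-0.38959181 -1.05871132  7.19978639] 18.9917
the job is handed in; nothing more can be done
None
```

I handed the job in at about 19 s, without a pass or fail result coming back: the gauge sits within about 0.6 mm of the red mark, and the plate edge is level with the pointer to about 1 mm in the top view (a rougher scene view differs by up to about 7 mm), still gripped and pressed flat with about 7 N.

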